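# Shut and latch the guard gate of an oxygen charging bay

### The arm

A 6-joint arm with a two-finger parallel gripper is mounted at the origin on the work surface. World frame = base frame: x ahead of the robot, y to its left, z up, the work surface at z = 0. Lengths are in m, angles in rad, forces in N, time in s.
With the tool pointing down it reaches from about 0.325 to 1 m from the base axis. Payload 5.1 kg.
Tool frame: the origin (TCP) lies at the very end of the fingers, on their centre line; the grasp point (between the pads) lies 19 mm behind it (pinch_z is the distance from the TCP to the grasp point, in m); z points along the fingers, y is the line along which they close (so a half turn about z gives the same grasp; the last joint's range is limited). The gripper opens to 85 mm and grips with 20 to 120 N. Pads are 22 mm wide; open, the fingers measure 114 mm over their backs; the gripper's body (76 mm by 85 mm) begins 54 mm behind the grasp point. The pads swing forward as they close: fully open they stand 13 mm farther back than shut.
Start: joints at [1.093, 0.124, 1.65, -0, 1.367, -0.083], TCP at [0.25, 0.6, 0.231] pointing down, gripper open.
Joint ranges: [-2.61, 2.61], [-1.02, 2.33], [0.03, 2.71], [-1.35, 4.49], [0.32, 2.68], [-2.91, 2.91]. Speed limits (rad/s): [2.57, 2.57, 3.14, 3.14, 3.14, 3.14].

### API

Orientations are given as a unit quaternion [x, y, z, w].
In Python, from bench import * gives the robot as it stands. The module is installed in compiled form; this text tells all that it offers.
- The arm moves only by the shell command python3 -m crank 'ROWS' [FORCE]. ROWS is JSON, a list of rows, each an object of numbers: "tx", "ty", "tz": the shift along the tool's x, y, z in cm; "ax", "ay", "az": the turn, a rotation vector about the tool's x, y, z in degrees; "hand": the finger opening in cm, from 0 to 8.54. A call has exactly 10 rows; each row shifts and turns the commanded pose from where the row before left it, along the tool's axes as they then stand; what a row does not reach is not made up. A row lasts 1/12 s, in which the tool goes at most 41.7 mm and 7.16 degrees, less where a joint would pass 70% of its speed; a pose out of reach is approached as far as the arm can. A call is refused whole if a number of a shift passes 4.17 or a number of a turn 7.16, either way. A call with a gripper value outside its range is refused whole. The fingers move at their own pace and stop on an object; FORCE is the grip in N (left out, the last holds). Time passes only in rows, so rows that do not move let the fingers close, or fill a call up. It gives the time, the measured TCP pose, the force, the opening and the grip force at its end, in the units of the state.
- observe(): the state, without advancing time (a new reading comes with each control period).
- get_image(name): name is "side" or "top"; returns (picture, depth): 480x640x3 uint8, red, green, blue; 480x640 float32, m along the optical axis (not along the pixel's ray), 0 where there is no reading.
- camera_model(name): a dict with "vertical_fov" (degrees; the focal length in pixels is half the picture's height over the tangent of half this angle, whatever the lens; pixels are square), "cx", "cy" (the principal point, pixels), "D" ([k1, k2, p1, p2, k3] as OpenCV has them; the pictures are not rectified), "R" (3x3) and "t" (3): a world point X has camera coordinates R X + t. Camera axes: x right, y down, z forward; pixel columns grow to the right and rows downward; lengths in m; the calibration is good to about 2 mm. A picture is of the moment at which its call begins. camera_model takes no time and is no camera call.
- job_done(): hands the job in; it is judged then, once.
The state is a dict: "clock": time; "q": joint angles; "dq": joint speeds; "tau": joint torques, N m; "tool_pos": TCP position; "orientation": TCP orientation; "contact_force": force on the tool from outside, world axes, zero at the start; "wrist_torque": the same for the moment, N m; "opening": finger opening in m; "gripper_force": force on a finger pad.
Only numpy, scipy, OpenCV 4.12 (cv2) and the standard library are available. Lean on these libraries where they do the work, as an engineer would, in place of code of your own. Each camera call takes 0.05 s, during which the arm holds its last target. There are 200 camera calls.

### The job

The pressure vessel is in its charging bay, ready to be filled: shut the guard. Lift the gate's drop bar out of the hold-open post, swing the gate shut against its rubber seal with the bar held up, and let the bar drop right down into the slot of the keeper on the latch post, so that the gate stays latched when you let go. Work by feel: no slamming, no forcing the bar or gate against either post, and leave the vessel, jar and bottle where they stand.

Things in the scene. Friction and masses are not known exactly. Their poses are not given: they have to be found in the camera images.
- gate_hinge (a point): On the gate's vertical hinge axis at the left hinge post, 150 mm above the table. Axes are the guard's: x points into the bay, y along the bay's front from the latch post to the hinge post, z up. The front is the plane x = 0 through this axis. The shut gate runs from here 210 mm along -y. All posts and panels of the guard are at most 212 mm tall.
- gate (a joint): Gate angle in rad: about 0 latched shut (-0.03 to 0.03 with the keeper's setting), growing as the gate swings out to the guard's -x side; starts near 1.2, held open. At angle q it runs from the hinge along (-sin q, -cos q) in the guard's x, y. Red frame, clear panel, 206 mm wide, 20 mm thick, top edge 185 mm above the table, 0.9 kg, hinge friction under 1 N at the grip.
- latch (a joint): Tilt of the drop bar on the gate in rad: 0 when level, lying on the floor of a catch; about 0.105 when lying on top of a lip; grows as its free end is lifted, stop at 0.26; -0.06 when it hangs with nothing under it. Falls by its own weight (2 to 3 N to lift at the grip), but let go half-way down a slot it can stick under the seal's push.
- latch_grip (a point): Middle of the black upright grip of the drop bar, on a thin stem: round, 20 mm diameter, 61 mm tall; bar level, this point is 228 mm above the table, 180 mm from the hinge axis along the gate and 30 mm out on the gate's outer face (the bar's centre plane). Axes: x the gate's normal towards its inner side, -y along the bar to its free end (75 mm beyond), z up the grip.
- latch_pivot (a point): Pivot of the drop bar on the gate's outer face, 150 mm above the table, 40 mm along the gate from the hinge axis, 30 mm out. The bar is steel, 24 mm high, 8 mm thick, about 0.3 kg. The grip's middle is 140 mm towards the free end and 78 mm above; raising the grip by 20 mm tilts the bar by 0.14 rad. Axes as latch_grip: they turn with the bar.
- latch_post: Aluminium post at the free edge of the shut gate, 20 x 25 mm, 205 mm tall, 227.5 mm from the hinge axis; origin under its centre on the table, axes the guard's. Carries the keeper and a black rubber seal, which pushes on the closing gate from about 0.045 rad on, 0.5 N per mm, and holds the bar against the slot's outer side. Over 30 N on post, keeper and seal shifts the keeper.
- keeper_slot (a point): Nominal mid-floor of the keeper's slot, 138 mm above the table. The keeper is a steel fork: slot open at the top, 13 mm wide along x for the 8 mm bar, a square lip on either side 6 mm thick (along x), 20 mm tall, 22 mm long, tops yellow. It is screwed on by slotted holes and sits up to 7 mm farther in or out than this point; the poses do not show it, so feel for the slot.
- hold_post: Hold-open post on the table in front of the bay. This origin is on the hinge axis on the table, axes turned with the gate as held open (1.2 rad). Its steel fork stands 227.5 mm along -y and 30 mm along -x from there: floor 138 mm above the table, slot 14 mm wide for the 8 mm bar, two square lips 6 mm thick, 20 mm tall, tops yellow. Over 30 N on it bends it.
- vessel: Steel pressure vessel, 80 mm diameter, 146 mm tall, 2.4 kg, standing free in the bay behind the gate; origin at the centre of its underside. Leave it.
- pellet_jar: Small jar with blue cap, 56 mm diameter, 70 mm tall, standing right of the latch post; origin at the centre of its underside. Leave it.
- rinse_bottle: White bottle with red cap, 60 mm diameter, 130 mm tall, standing left of the hinge post; origin at the centre of its underside. Leave it.

How it is judged:
By the outcome, as a careful person would: the job done as asked, in the order asked, and still so for the second after the job is handed in, with the robot touching nothing.
It also fails if it takes over 64 s, if anything falls off the work surface, if the arm or the gripper's body presses on something with over 40 N, if the wrist force passes 120 N, or if a joint passes its speed limit or range.

## Working session

There is one attempt and no reset: what is moved stays moved. The work goes in short steps, Python scripts to look and compute and a shell command to move; the robot and the scene stay as the last step left them, time stands still between calls to the robot, and variables do not carry over. Pictures are saved under pics/ and viewed, at most 10 in all, crops included, and the job is handed in when it is done.

```bash
mkdir -p pics; python3 - <<'E'
from bench import *
import cv2,numpy as np
s=observe();print({k:np.round(v,3).tolist() for k,v in s.items()})
for n in("side","top"):
    p,d=get_image(n);np.savez(f"{n}0.npz",p=p,d=d);cv2.imwrite(f"pics/{n}0.png",p[...,::-1])
    m=camera_model(n);print(n,{k:np.round(v,4).tolist() for k,v in m.items()})
E
```

```text
{'clock': 0.0, 'q': [1.093, 0.125, 1.652, -0.0, 1.367, -0.083], 'dq': [0.0, 0.0, -0.0, 0.0, -0.0, -0.001], 'tau': [0.0, -42.361, -36.546, 0.0, 0.007, -0.0], 'tool_pos': [0.25, 0.599, 0.23], 'orientation': [0.196, 0.981, -0.001, -0.0], 'contact_force': [0.591, 0.604, -0.008], 'wrist_torque': [0.016, -0.041, -0.01], 'gripper_force': 0.0, 'opening': 0.086}
side {'vertical_fov': 51.0047, 'cx': 316.0447, 'cy': 236.3702, 'D': [-0.0425, 0.0, 0.0, 0.0, 0.0], 'R': [[0.9593, -0.282, 0.0132], [-0.2383, -0.8341, -0.4975], [0.1513, 0.4742, -0.8673]], 't': [-0.6545, 0.2365, 0.9633]}
top {'vertical_fov': 51.5327, 'cx': 312.2712, 'cy': 233.6361, 'D': [-0.0803, 0.0, 0.0, 0.0, 0.0], 'R': [[0.0154, -0.9999, 0.0062], [-0.9968, -0.0159, -0.0789], [0.079, -0.005, -0.9969]], 't': [-0.041, 0.6885, 0.9931]}
```

View pics/top0.png

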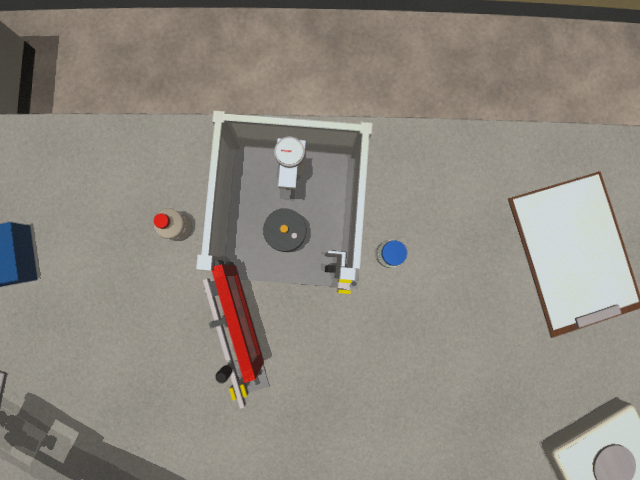

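View pics/side0.png

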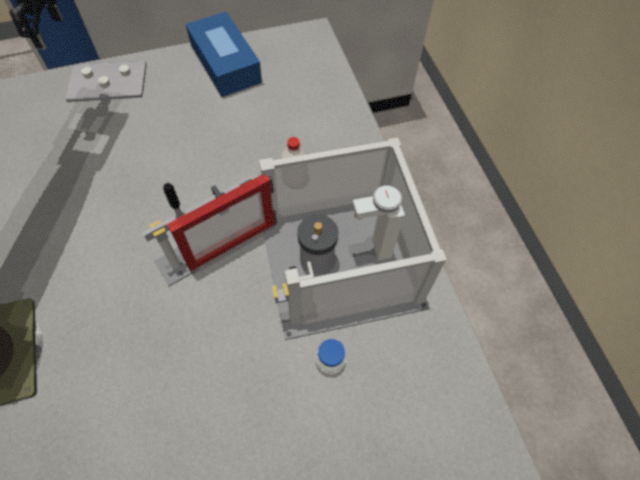

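The top view shows the red gate running from (218,268) to (250,378), the black grip at (224,373) and the hold fork at (238,392). The hinge post is at (205,262), the latch post at (347,273) and the keeper's yellow lips at about (344,286). The side view shows the grip at (172,195), the hold fork at (157,229) and the keeper at (280,292).

```bash
cat > h.py <<'E'
import cv2,numpy as np
from bench import *
def cam(n):
    m=camera_model(n);f=240/np.tan(np.radians(m["vertical_fov"])/2)
    return np.array([[f,0,m["cx"]],[0,f,m["cy"]],[0,0,1.]]),np.array(m["D"],float),np.array(m["R"]),np.array(m["t"])
def ray(n,uv):
    K,D,R,t=cam(n);u=cv2.undistortPoints(np.array([[uv]],float),K,D)[0,0]
    return -R.T@t,R.T@np.array([u[0],u[1],1])
def onz(n,uv,z):
    c,d=ray(n,uv);return c+d*(z-c[2])/d[2]
def two(a,b):
    (c1,d1),(c2,d2)=ray("top",a),ray("side",b)
    A=np.stack([d1,-d2],1);s=np.linalg.lstsq(A,c2-c1,rcond=None)[0]
    p,q=c1+s[0]*d1,c2+s[1]*d2;return (p+q)/2,np.linalg.norm(p-q)
def proj(n,X):
    K,D,R,t=cam(n);return cv2.projectPoints(np.array([X],float),cv2.Rodrigues(R)[0],t,K,D)[0][0,0]
def blobs(p,name,lo,hi,amin=15):
    hsv=cv2.cvtColor(p,cv2.COLOR_RGB2HSV);m=cv2.inRange(hsv,np.array(lo),np.array(hi))
    n,l,s,c=cv2.connectedComponentsWithStats(m)
    return [(c[i].round(1).tolist(),s[i].tolist()) for i in range(1,n) if s[i,4]>=amin]
E
python3 - <<'E'
from h import *
P={n:np.load(n+"0.npz")["p"] for n in("top","side")}
for n in P:
    for z,(c,s) in [(0.158,b) for b in blobs(P[n],n,(22,120,90),(35,255,255),8)]: print(n,"yellow",c,s,onz(n,c,z).round(4))
    for c,s in blobs(P[n],n,(0,0,0),(179,255,28),30): print(n,"black",c,s)
    for c,s in blobs(P[n],n,(0,200,100),(6,255,255),100): print(n,"red",c,s)
for c,z in [((205,262),.212),((348,273),.205)]: print(onz("top",c,z).round(4))
c=P["top"]
big=np.hstack([cv2.resize(c[345:415,195:275],None,fx=5,fy=5,interpolation=2),cv2.resize(c[240:310,310:375],None,fx=5,fy=5,interpolation=2)])
cv2.imwrite("pics/crop0.png",big[...,::-1])
E
```

```text
top yellow [344.7, 280.7] [339, 279, 13, 4, 45] [ 0.5957 -0.0885  0.158 ]
top yellow [344.1, 291.2] [338, 289, 13, 5, 50] [ 0.5771 -0.0876  0.158 ]
top yellow [242.8, 390.3] [239, 384, 8, 14, 68] [0.4001 0.0885 0.158 ]
top yellow [232.2, 393.4] [229, 387, 7, 14, 55] [0.3943 0.1071 0.158 ]
top black [25.9, 77.1] [18, 42, 17, 71, 695]
top red [160.6, 220.5] [154, 214, 14, 14, 150]
top red [233.0, 323.3] [212, 264, 43, 118, 1318]
side yellow [154.2, 223.6] [150, 222, 9, 5, 10] [0.3957 0.1049 0.158 ]
side yellow [158.6, 231.7] [153, 228, 12, 8, 47] [0.4013 0.085  0.158 ]
side yellow [285.5, 288.9] [284, 284, 4, 11, 29] [ 0.598 -0.091  0.158]
side yellow [274.6, 291.2] [273, 287, 4, 10, 20] [ 0.5787 -0.09    0.158 ]
side black [34.4, 16.0] [14, 0, 46, 47, 703]
side black [390.2, 103.1] [370, 95, 41, 17, 338]
side black [171.9, 197.4] [165, 187, 14, 21, 146]
[0.6239 0.1498 0.212 ]
[ 0.6094 -0.0906  0.205 ]
```

View pics/crop0.png

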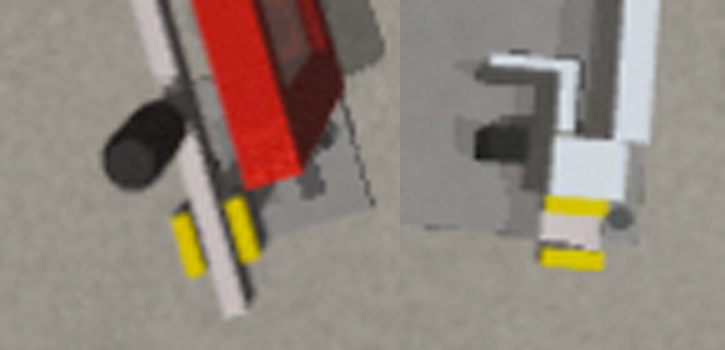

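The crop shows the bar lying level between the hold fork's yellow lips. The top of the grip is at about (221,377.6) in the full picture.

```bash
cat > fit.py <<'E'
from h import *
from scipy.optimize import least_squares
R=lambda a:np.array([[np.cos(a),-np.sin(a)],[np.sin(a),np.cos(a)]])
hold=np.array([.398,.0965]);keep=np.array([.587,-.0893]);grip,g=two((221,377.6),(170,188.5))
grip2=onz("top",(221,377.6),.2585)[:2]
# gate top red centreline
p=np.load("top0.npz")["p"];m=cv2.inRange(cv2.cvtColor(p,cv2.COLOR_RGB2HSV),np.array((0,200,180)),np.array((6,255,255)));m[:,:200]=0
r=cv2.minAreaRect(cv2.findNonZero(m));b=cv2.boxPoints(r);b=b[np.argsort(b[:,1])]
e=[onz("top",x,.185)[:2] for x in((b[0]+b[1])/2,(b[2]+b[3])/2)]
print("grip",grip,g,grip2,"red ends",e,np.linalg.norm(e[0]-e[1]))
def res(v):
    H=v[:2];G=R(v[2]-v[4])
    loc=[G.T@(x-H) for x in e]
    return np.r_[H+R(v[2]-1.2)@[-.03,-.2275]-hold, H+R(v[2])@[-.03+v[3],-.2275]-keep, H+G@[-.03,-.18]-grip2, loc[0][0],loc[1][0],
      H+R(v[2])@[0,-.2275]-[.6094,-.0906],(v[4]-1.2)*.1]
s=least_squares(res,[.62,.15,0,0,1.2]);print(s.x.round(4),(s.fun*1000).round(1))
E
python3 fit.py
```

```text
grip [0.44290619 0.11226371 0.24276016] 0.006935239526192304 [0.44271296 0.11015168] red ends [array([0.61869072, 0.13650776]), array([0.4234675 , 0.07456587])] 0.20481430864573058
[ 0.6233  0.1369 -0.0617  0.0077  1.2021] [-0.5 -0.2  0.   0.6 -0.   1.  -1.  -0.9 -0.1  0.5  0.2]
```

```bash
cat > to.py <<'E'
# usage: python3 to.py q lift  -> remaining shift (tool axes, cm) and az (deg) to the grip at gate angle q, TCP height .216+lift
import sys
from h import *
from scipy.spatial.transform import Rotation as Ro
H=np.array([.6233,.1369]);psi=-.0617
def target(q,z):
    a=psi-q;c,s=np.cos(a),np.sin(a)
    return np.r_[H+[c*-.03+s*.18,s*-.03-c*.18],z],a
if __name__=="__main__":
    s=observe();p,a=target(float(sys.argv[1]),.216+float(sys.argv[2]))
    M=Ro.from_quat(s["orientation"]).as_matrix();ya=np.arctan2(M[1,1],M[0,1])
    d=(a-ya+np.pi/2)%np.pi-np.pi/2
    print("t",s["clock"],"pos",np.round(s["tool_pos"],4),"tgt",p.round(4),"shift cm",(M.T@(p-s["tool_pos"])*100).round(2),"az",round(-np.degrees(d),2),"tilt",M[:,2].round(3),"F",np.round(s["contact_force"],1),"open",round(s["opening"],4),"q6",round(s["q"][5],2))
E
python3 -m crank '[{"tx":-1.8,"ty":-1.9,"tz":-0.5},{"tx":-1.8,"ty":-1.9,"tz":-0.5},{"tx":-1.8,"ty":-1.9,"tz":-0.5},{"tx":-1.8,"ty":-1.9,"tz":-0.5},{"tx":-1.8,"ty":-1.9,"tz":-0.5},{"tx":-1.8,"ty":-1.9,"tz":-0.5},{"tx":-1.8,"ty":-1.9,"tz":-0.5},{"tx":-1.8,"ty":-1.9,"tz":-0.5},{"tx":-1.8,"ty":-1.9,"tz":-0.5},{"tx":-1.8,"ty":-1.9,"tz":-0.5}]' 20
python3 -m crank '[{"tx":-1.8,"ty":-1.9,"tz":-0.3},{"tx":-1.8,"ty":-1.9,"tz":-0.3},{"tx":-1.8,"ty":-1.9,"tz":-0.3},{"tx":-1.8,"ty":-1.9,"tz":-0.3},{"tx":-1.8,"ty":-1.9,"tz":-0.3},{"tx":-1.8,"ty":-1.9},{"tx":-1.8,"ty":-1.9},{"tx":-1.8,"ty":-1.9},{"tx":-1.8,"ty":-1.9},{"tx":-1.8,"ty":-1.9}]'
python3 -m crank '[{"az":-5},{"az":-5},{"az":-5},{"az":-5},{"az":-5},{"az":-5},{"az":-5},{"az":-5},{},{}]'
python3 to.py 1.2021 0
```

```text
t 0.1 pos [0.2498 0.5995 0.2302] tgt [0.4426 0.1111 0.216 ] shift cm [-36.59 -37.66   1.48] az -40.21 tilt [-0.001 -0.002 -1.   ] F [-0.   0.   0.6] open 0.0854 q6 -0.08schema error: expected keys tx, ty, tz, ax, ay, az, hand
schema error: expected keys tx, ty, tz, ax, ay, az, hand
schema error: expected keys tx, ty, tz, ax, ay, az, hand
```

```bash

python3 -m crank '[{"tx":-1.8,"ty":-1.9,"tz":-0.6,"ax":0,"ay":0,"az":0,"hand":8.5},{"tx":-1.8,"ty":-1.9,"tz":-0.6,"ax":0,"ay":0,"az":0,"hand":8.5},{"tx":-1.8,"ty":-1.9,"tz":-0.6,"ax":0,"ay":0,"az":0,"hand":8.5},{"tx":-1.8,"ty":-1.9,"tz":-0.6,"ax":0,"ay":0,"az":0,"hand":8.5},{"tx":-1.8,"ty":-1.9,"tz":-0.6,"ax":0,"ay":0,"az":0,"hand":8.5},{"tx":-1.8,"ty":-1.9,"tz":-0.6,"ax":0,"ay":0,"az":0,"hand":8.5},{"tx":-1.8,"ty":-1.9,"tz":-0.6,"ax":0,"ay":0,"az":0,"hand":8.5},{"tx":-1.8,"ty":-1.9,"tz":-0.6,"ax":0,"ay":0,"az":0,"hand":8.5},{"tx":-1.8,"ty":-1.9,"tz":-0.6,"ax":0,"ay":0,"az":0,"hand":8.5},{"tx":-1.8,"ty":-1.9,"tz":-0.6,"ax":0,"ay":0,"az":0,"hand":8.5}]' 20
python3 -m crank '[{"tx":-1.8,"ty":-1.9,"tz":0,"ax":0,"ay":0,"az":0,"hand":8.5},{"tx":-1.8,"ty":-1.9,"tz":0,"ax":0,"ay":0,"az":0,"hand":8.5},{"tx":-1.8,"ty":-1.9,"tz":0,"ax":0,"ay":0,"az":0,"hand":8.5},{"tx":-1.8,"ty":-1.9,"tz":0,"ax":0,"ay":0,"az":0,"hand":8.5},{"tx":-1.8,"ty":-1.9,"tz":0,"ax":0,"ay":0,"az":0,"hand":8.5},{"tx":-1.8,"ty":-1.9,"tz":0,"ax":0,"ay":0,"az":0,"hand":8.5},{"tx":-1.8,"ty":-1.9,"tz":0,"ax":0,"ay":0,"az":0,"hand":8.5},{"tx":-1.8,"ty":-1.9,"tz":0,"ax":0,"ay":0,"az":0,"hand":8.5},{"tx":-1.8,"ty":-1.9,"tz":0,"ax":0,"ay":0,"az":0,"hand":8.5},{"tx":-1.8,"ty":-1.9,"tz":0,"ax":0,"ay":0,"az":0,"hand":8.5}]'
python3 -m crank '[{"tx":0,"ty":0,"tz":0,"ax":0,"ay":0,"az":-5,"hand":6},{"tx":0,"ty":0,"tz":0,"ax":0,"ay":0,"az":-5,"hand":6},{"tx":0,"ty":0,"tz":0,"ax":0,"ay":0,"az":-5,"hand":6},{"tx":0,"ty":0,"tz":0,"ax":0,"ay":0,"az":-5,"hand":6},{"tx":0,"ty":0,"tz":0,"ax":0,"ay":0,"az":-5,"hand":6},{"tx":0,"ty":0,"tz":0,"ax":0,"ay":0,"az":-5,"hand":6},{"tx":0,"ty":0,"tz":0,"ax":0,"ay":0,"az":-5,"hand":6},{"tx":0,"ty":0,"tz":0,"ax":0,"ay":0,"az":-5,"hand":6},{"tx":0,"ty":0,"tz":0,"ax":0,"ay":0,"az":0,"hand":6},{"tx":0,"ty":0,"tz":0,"ax":0,"ay":0,"az":0,"hand":6}]'
python3 to.py 1.2021 0
```

```text
clock: 0.93
tool_pos: [0.3431, 0.354, 0.2911]
orientation: [0.196, 0.981, -0.0, -0.0]
contact_force: [0.7, 1.2, 0.5]
opening: 0.0849
gripper_force: 0.0
clock: 1.77
tool_pos: [0.4361, 0.1095, 0.2909]
orientation: [0.196, 0.981, -0.0, -0.0]
contact_force: [-0.2, -0.8, 0.0]
opening: 0.0851
gripper_force: 0.0
clock: 2.6
tool_pos: [0.436, 0.1107, 0.2909]
orientation: [-0.15, 0.989, -0.0, -0.0]
contact_force: [1.0, 0.3, 0.8]
opening: 0.0603
gripper_force: 0.0
t 2.6 pos [0.436  0.1107 0.2909] tgt [0.4426 0.1111 0.216 ] shift cm [-0.65 -0.16  7.49] az -0.34 tilt [-0.001 -0.    -1.   ] F [1.  0.3 0.8] open 0.0603 q6 -1.74
```

The last joint would run out of range during the swing, so I'll take the half-turned grasp.

```bash

python3 -m crank '[{"tx":0,"ty":0,"tz":0,"ax":0,"ay":0,"az":7,"hand":6},{"tx":0,"ty":0,"tz":0,"ax":0,"ay":0,"az":7,"hand":6},{"tx":0,"ty":0,"tz":0,"ax":0,"ay":0,"az":7,"hand":6},{"tx":0,"ty":0,"tz":0,"ax":0,"ay":0,"az":7,"hand":6},{"tx":0,"ty":0,"tz":0,"ax":0,"ay":0,"az":7,"hand":6},{"tx":0,"ty":0,"tz":0,"ax":0,"ay":0,"az":7,"hand":6},{"tx":0,"ty":0,"tz":0,"ax":0,"ay":0,"az":7,"hand":6},{"tx":0,"ty":0,"tz":0,"ax":0,"ay":0,"az":7,"hand":6},{"tx":0,"ty":0,"tz":0,"ax":0,"ay":0,"az":7,"hand":6},{"tx":0,"ty":0,"tz":0,"ax":0,"ay":0,"az":7,"hand":6}]'
python3 -m crank '[{"tx":0,"ty":0,"tz":0,"ax":0,"ay":0,"az":7,"hand":6},{"tx":0,"ty":0,"tz":0,"ax":0,"ay":0,"az":7,"hand":6},{"tx":0,"ty":0,"tz":0,"ax":0,"ay":0,"az":7,"hand":6},{"tx":0,"ty":0,"tz":0,"ax":0,"ay":0,"az":7,"hand":6},{"tx":0,"ty":0,"tz":0,"ax":0,"ay":0,"az":7,"hand":6},{"tx":0,"ty":0,"tz":0,"ax":0,"ay":0,"az":7,"hand":6},{"tx":0,"ty":0,"tz":0,"ax":0,"ay":0,"az":7,"hand":6},{"tx":0,"ty":0,"tz":0,"ax":0,"ay":0,"az":7,"hand":6},{"tx":0,"ty":0,"tz":0,"ax":0,"ay":0,"az":7,"hand":6},{"tx":0,"ty":0,"tz":0,"ax":0,"ay":0,"az":7,"hand":6}]'
python3 -m crank '[{"tx":0,"ty":0,"tz":0,"ax":0,"ay":0,"az":7,"hand":6},{"tx":0,"ty":0,"tz":0,"ax":0,"ay":0,"az":7,"hand":6},{"tx":0,"ty":0,"tz":0,"ax":0,"ay":0,"az":7,"hand":6},{"tx":0,"ty":0,"tz":0,"ax":0,"ay":0,"az":7,"hand":6},{"tx":0,"ty":0,"tz":0,"ax":0,"ay":0,"az":7,"hand":6},{"tx":0,"ty":0,"tz":0,"ax":0,"ay":0,"az":5,"hand":6},{"tx":0.3,"ty":0.1,"tz":0,"ax":0,"ay":0,"az":0,"hand":6},{"tx":0.3,"ty":0.1,"tz":0,"ax":0,"ay":0,"az":0,"hand":6},{"tx":0,"ty":0,"tz":0,"ax":0,"ay":0,"az":0,"hand":6},{"tx":0,"ty":0,"tz":0,"ax":0,"ay":0,"az":0,"hand":6}]'
python3 to.py 1.2021 0
python3 - <<'E'
from h import *
for n in("side","top"):
    p,d=get_image(n);cv2.imwrite(f"pics/{n}1.png",p[...,::-1])
E
```

```text
clock: 3.43
tool_pos: [0.4361, 0.1107, 0.2911]
orientation: [0.447, 0.895, -0.0, -0.0]
contact_force: [0.4, -0.7, 0.2]
opening: 0.06
gripper_force: 0.0
clock: 4.27
tool_pos: [0.4361, 0.1107, 0.2911]
orientation: [0.879, 0.476, -0.0, -0.0]
contact_force: [0.2, 0.2, -0.0]
opening: 0.0603
gripper_force: 0.0
clock: 5.1
tool_pos: [0.4427, 0.1106, 0.2912]
orientation: [0.988, 0.151, -0.0, -0.0]
contact_force: [0.1, -0.2, -0.6]
opening: 0.0599
gripper_force: 0.0
t 5.1 pos [0.4427 0.1106 0.2912] tgt [0.4426 0.1111 0.216 ] shift cm [ 0.02 -0.05  7.52] az -0.17 tilt [-0. -0. -1.] F [ 0.1 -0.2 -0.6] open 0.0599 q6 1.39
```

View pics/side1.png

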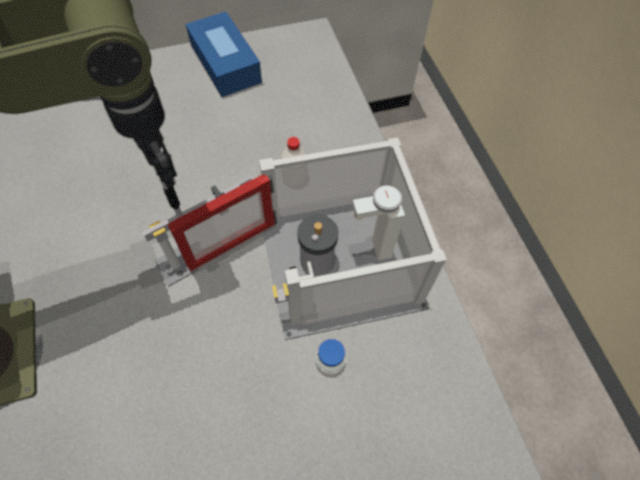

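The fingers hide the grip at (172,195), so they line up with it. Next I go down and close with the light grip.

```bash

python3 -m crank '[{"tx":0,"ty":0,"tz":0.9,"ax":0,"ay":0,"az":0,"hand":6},{"tx":0,"ty":0,"tz":0.9,"ax":0,"ay":0,"az":0,"hand":6},{"tx":0,"ty":0,"tz":0.9,"ax":0,"ay":0,"az":0,"hand":6},{"tx":0,"ty":0,"tz":0.9,"ax":0,"ay":0,"az":0,"hand":6},{"tx":0,"ty":0,"tz":0.9,"ax":0,"ay":0,"az":0,"hand":6},{"tx":0,"ty":0,"tz":0.8,"ax":0,"ay":0,"az":0,"hand":6},{"tx":0,"ty":0,"tz":0.8,"ax":0,"ay":0,"az":0,"hand":6},{"tx":0,"ty":0,"tz":0.8,"ax":0,"ay":0,"az":0,"hand":6},{"tx":0,"ty":0,"tz":0.6,"ax":0,"ay":0,"az":0,"hand":6},{"tx":0,"ty":0,"tz":0,"ax":0,"ay":0,"az":0,"hand":6}]'
python3 -m crank '[{"tx":0,"ty":0,"tz":0,"ax":0,"ay":0,"az":0,"hand":4},{"tx":0,"ty":0,"tz":0,"ax":0,"ay":0,"az":0,"hand":3},{"tx":0,"ty":0,"tz":0,"ax":0,"ay":0,"az":0,"hand":2.6},{"tx":0,"ty":0,"tz":0,"ax":0,"ay":0,"az":0,"hand":2.4},{"tx":0,"ty":0,"tz":0,"ax":0,"ay":0,"az":0,"hand":2.2},{"tx":0,"ty":0,"tz":0,"ax":0,"ay":0,"az":0,"hand":2},{"tx":0,"ty":0,"tz":0,"ax":0,"ay":0,"az":0,"hand":1.6},{"tx":0,"ty":0,"tz":0,"ax":0,"ay":0,"az":0,"hand":1.5},{"tx":0,"ty":0,"tz":0,"ax":0,"ay":0,"az":0,"hand":1.5},{"tx":0,"ty":0,"tz":0,"ax":0,"ay":0,"az":0,"hand":1.5}]' 25
python3 to.py 1.2021 0
```

```text
clock: 6.03
tool_pos: [0.4417, 0.1105, 0.2145]
orientation: [0.989, 0.151, -0.001, -0.0]
contact_force: [0.1, -0.8, 0.2]
opening: 0.0599
gripper_force: 0.0
clock: 6.87
tool_pos: [0.4426, 0.1109, 0.2168]
orientation: [0.989, 0.151, 0.0, -0.0]
contact_force: [-1.5, 2.3, 3.3]
opening: 0.0197
gripper_force: 24.6
t 6.8667 pos [0.4426 0.1109 0.2168] tgt [0.4426 0.1111 0.216 ] shift cm [ 0.01 -0.01  0.08] az -0.2 tilt [ 0.001  0.001 -1.   ] F [-1.5  2.3  3.3] open 0.0197 q6 1.39
```

```bash

python3 -m crank '[{"tx":0.13,"ty":0,"tz":-0.22,"ax":0,"ay":0,"az":0,"hand":1.5},{"tx":0.14,"ty":0,"tz":-0.22,"ax":0,"ay":0,"az":0,"hand":1.5},{"tx":0.14,"ty":0,"tz":-0.22,"ax":0,"ay":0,"az":0,"hand":1.5},{"tx":0.15,"ty":0,"tz":-0.22,"ax":0,"ay":0,"az":0,"hand":1.5},{"tx":0.15,"ty":0,"tz":-0.21,"ax":0,"ay":0,"az":0,"hand":1.5},{"tx":0.16,"ty":0,"tz":-0.21,"ax":0,"ay":0,"az":0,"hand":1.5},{"tx":0.16,"ty":0,"tz":-0.21,"ax":0,"ay":0,"az":0,"hand":1.5},{"tx":0.17,"ty":0,"tz":-0.21,"ax":0,"ay":0,"az":0,"hand":1.5},{"tx":0.17,"ty":0,"tz":-0.2,"ax":0,"ay":0,"az":0,"hand":1.5},{"tx":0.18,"ty":0,"tz":-0.2,"ax":0,"ay":0,"az":0,"hand":1.5}]' 
python3 -m crank '[{"tx":0,"ty":0,"tz":0,"ax":0,"ay":0,"az":0,"hand":1.5},{"tx":0,"ty":0,"tz":0,"ax":0,"ay":0,"az":0,"hand":1.5},{"tx":0,"ty":0,"tz":0,"ax":0,"ay":0,"az":0,"hand":1.5},{"tx":0,"ty":0,"tz":0,"ax":0,"ay":0,"az":0,"hand":1.5},{"tx":0,"ty":0,"tz":0,"ax":0,"ay":0,"az":0,"hand":1.5},{"tx":0,"ty":0,"tz":0,"ax":0,"ay":0,"az":0,"hand":1.5},{"tx":0,"ty":0,"tz":0,"ax":0,"ay":0,"az":0,"hand":1.5},{"tx":0,"ty":0,"tz":0,"ax":0,"ay":0,"az":0,"hand":1.5},{"tx":0,"ty":0,"tz":0,"ax":0,"ay":0,"az":0,"hand":1.5},{"tx":0,"ty":0,"tz":0,"ax":0,"ay":0,"az":0,"hand":1.5}]' 
python3 to.py 1.2021 0
python3 - <<'E'
from h import *
p,d=get_image("side");cv2.imwrite("pics/lift.png",cv2.resize(p[140:290,90:290,::-1],None,fx=4,fy=4,interpolation=2))
E
```

```text
clock: 7.7
tool_pos: [0.4574, 0.1153, 0.2377]
orientation: [0.989, 0.151, -0.0, 0.0]
contact_force: [-2.0, 0.6, -3.2]
opening: 0.0193
gripper_force: 24.6
clock: 8.53
tool_pos: [0.4574, 0.1152, 0.2376]
orientation: [0.989, 0.151, 0.0, 0.0]
contact_force: [0.2, 0.0, -3.4]
opening: 0.0192
gripper_force: 24.7
t 8.5333 pos [0.4574 0.1152 0.2376] tgt [0.4426 0.1111 0.216 ] shift cm [-1.53 -0.05  2.16] az -0.21 tilt [ 0. -0. -1.] F [ 0.2  0.  -3.4] open 0.0192 q6 1.4
```

View pics/lift.png

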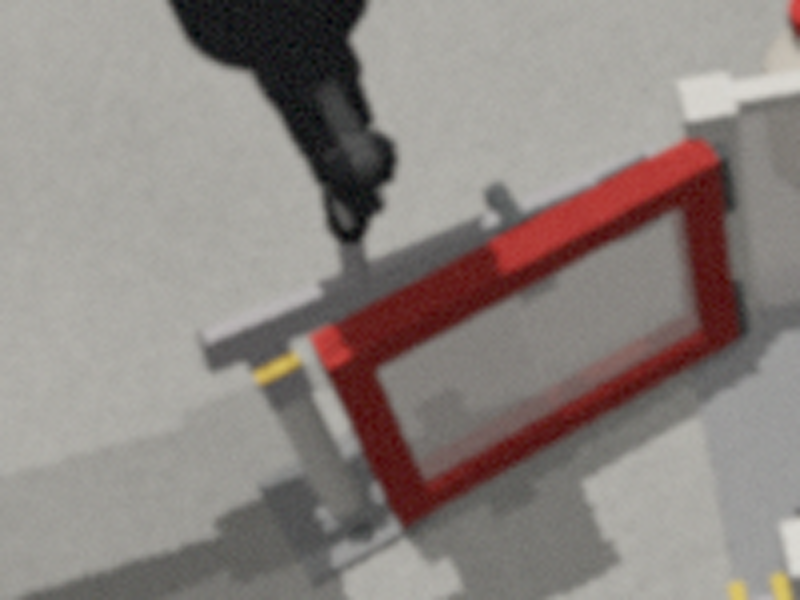

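The bar is up and clear of the hold fork. Now I swing at 2° per row, checking the forces.

```bash
sed -i 's/^def target(q,z):/L=float(sys.argv[3]) if len(sys.argv)>3 else .18\ndef target(q,z):/; s/c\*-.03+s\*.18,s\*-.03-c\*.18/c*-.03+s*L,s*-.03-c*L/' to.py
python3 -m crank '[{"tx":-0.05,"ty":0.29,"tz":0,"ax":0,"ay":0,"az":-1,"hand":1.5},{"tx":-0.095,"ty":0.577,"tz":0,"ax":0,"ay":0,"az":-2,"hand":1.5},{"tx":-0.095,"ty":0.577,"tz":0,"ax":0,"ay":0,"az":-2,"hand":1.5},{"tx":-0.095,"ty":0.577,"tz":0,"ax":0,"ay":0,"az":-2,"hand":1.5},{"tx":-0.095,"ty":0.577,"tz":0,"ax":0,"ay":0,"az":-2,"hand":1.5},{"tx":-0.095,"ty":0.577,"tz":0,"ax":0,"ay":0,"az":-2,"hand":1.5},{"tx":-0.095,"ty":0.577,"tz":0,"ax":0,"ay":0,"az":-2,"hand":1.5},{"tx":-0.095,"ty":0.577,"tz":0,"ax":0,"ay":0,"az":-2,"hand":1.5},{"tx":-0.095,"ty":0.577,"tz":0,"ax":0,"ay":0,"az":-2,"hand":1.5},{"tx":-0.05,"ty":0.29,"tz":0,"ax":0,"ay":0,"az":-1,"hand":1.5}]' 
python3 to.py 0.888 0.0216 .1647
```

```text
clock: 9.42
tool_pos: [0.4723, 0.0645, 0.2373]
orientation: [0.953, 0.305, 0.001, -0.0]
contact_force: [1.7, 2.5, -5.8]
opening: 0.0194
gripper_force: 24.7
t 9.4167 pos [0.4723 0.0645 0.2373] tgt [0.4719 0.0655 0.2376] shift cm [ 0.02 -0.11 -0.03] az -0.13 tilt [ 0.001  0.    -1.   ] F [ 1.7  2.5 -5.8] open 0.0194 q6 0.97
```

```bash

python3 -m crank '[{"tx":-0.05,"ty":0.29,"tz":0,"ax":0,"ay":0,"az":-1,"hand":1.5},{"tx":-0.095,"ty":0.577,"tz":0,"ax":0,"ay":0,"az":-2,"hand":1.5},{"tx":-0.095,"ty":0.577,"tz":0,"ax":0,"ay":0,"az":-2,"hand":1.5},{"tx":-0.095,"ty":0.577,"tz":0,"ax":0,"ay":0,"az":-2,"hand":1.5},{"tx":-0.095,"ty":0.577,"tz":0,"ax":0,"ay":0,"az":-2,"hand":1.5},{"tx":-0.095,"ty":0.577,"tz":0,"ax":0,"ay":0,"az":-2,"hand":1.5},{"tx":-0.095,"ty":0.577,"tz":0,"ax":0,"ay":0,"az":-2,"hand":1.5},{"tx":-0.095,"ty":0.577,"tz":0,"ax":0,"ay":0,"az":-2,"hand":1.5},{"tx":-0.095,"ty":0.577,"tz":0,"ax":0,"ay":0,"az":-2,"hand":1.5},{"tx":-0.05,"ty":0.29,"tz":0,"ax":0,"ay":0,"az":-1,"hand":1.5}]' 
python3 to.py 0.574 0.0216 .1647
python3 -m crank '[{"tx":-0.05,"ty":0.29,"tz":0,"ax":0,"ay":0,"az":-1,"hand":1.5},{"tx":-0.095,"ty":0.577,"tz":0,"ax":0,"ay":0,"az":-2,"hand":1.5},{"tx":-0.095,"ty":0.577,"tz":0,"ax":0,"ay":0,"az":-2,"hand":1.5},{"tx":-0.095,"ty":0.577,"tz":0,"ax":0,"ay":0,"az":-2,"hand":1.5},{"tx":-0.095,"ty":0.577,"tz":0,"ax":0,"ay":0,"az":-2,"hand":1.5},{"tx":-0.095,"ty":0.577,"tz":0,"ax":0,"ay":0,"az":-2,"hand":1.5},{"tx":-0.095,"ty":0.577,"tz":0,"ax":0,"ay":0,"az":-2,"hand":1.5},{"tx":-0.095,"ty":0.577,"tz":0,"ax":0,"ay":0,"az":-2,"hand":1.5},{"tx":-0.095,"ty":0.577,"tz":0,"ax":0,"ay":0,"az":-2,"hand":1.5},{"tx":-0.05,"ty":0.29,"tz":0,"ax":0,"ay":0,"az":-1,"hand":1.5}]' 
python3 to.py 0.26 0.0216 .1647
python3 - <<'E'
from h import *
p,d=get_image("side");cv2.imwrite("pics/near.png",cv2.resize(p[170:350,150:350,::-1],None,fx=3.3,fy=3.3,interpolation=2))
E
```

```text
clock: 10.25
tool_pos: [0.5017, 0.0216, 0.2371]
orientation: [0.893, 0.45, 0.001, -0.0]
contact_force: [3.3, 4.5, -6.9]
opening: 0.0192
gripper_force: 24.7
t 10.25 pos [0.5017 0.0216 0.2371] tgt [0.5014 0.0222 0.2376] shift cm [ 0.03 -0.06 -0.05] az -0.12 tilt [ 0.001  0.001 -1.   ] F [ 3.3  4.5 -6.9] open 0.0192 q6 0.57
clock: 11.08
tool_pos: [0.5429, -0.0102, 0.2369]
orientation: [0.812, 0.584, 0.001, -0.001]
contact_force: [1.7, 3.3, -7.1]
opening: 0.0194
gripper_force: 24.9
t 11.0833 pos [ 0.5429 -0.0102  0.2369] tgt [ 0.5428 -0.0099  0.2376] shift cm [ 0.03 -0.03 -0.07] az -0.11 tilt [-0.     0.002 -1.   ] F [ 1.7  3.3 -7.1] open 0.0194 q6 0.2
```

View pics/near.png

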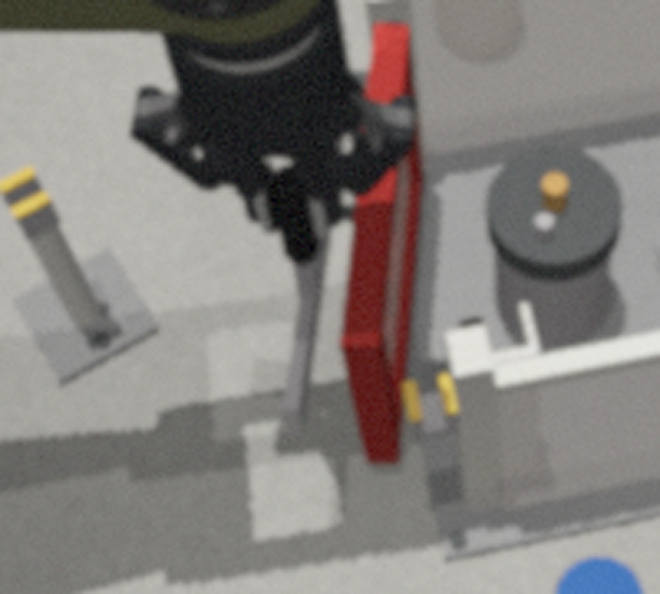

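The side view shows the hold fork empty, the bar raised with its free end at crop (293,415), and the keeper lips at (412,400) and (450,395). I'll keep closing, slowly.

```bash

python3 -m crank '[{"tx":0.0,"ty":0.29,"tz":-0.05,"ax":0,"ay":0,"az":-1,"hand":1.5},{"tx":-0.07,"ty":0.577,"tz":-0.05,"ax":0,"ay":0,"az":-2,"hand":1.5},{"tx":-0.095,"ty":0.577,"tz":-0.05,"ax":0,"ay":0,"az":-2,"hand":1.5},{"tx":-0.095,"ty":0.577,"tz":0,"ax":0,"ay":0,"az":-2,"hand":1.5},{"tx":-0.095,"ty":0.577,"tz":0,"ax":0,"ay":0,"az":-2,"hand":1.5},{"tx":-0.05,"ty":0.29,"tz":0,"ax":0,"ay":0,"az":-1,"hand":1.5},{"tx":-0.05,"ty":0.29,"tz":0,"ax":0,"ay":0,"az":-1,"hand":1.5},{"tx":-0.025,"ty":0.145,"tz":0,"ax":0,"ay":0,"az":-0.5,"hand":1.5},{"tx":-0.025,"ty":0.145,"tz":0,"ax":0,"ay":0,"az":-0.5,"hand":1.5},{"tx":0,"ty":0,"tz":0,"ax":0,"ay":0,"az":0,"hand":1.5}]' 
python3 to.py 0.051 0.0216 .1647
python3 -m crank '[{"tx":-0.014,"ty":0.08,"tz":0,"ax":0,"ay":0,"az":-0.3,"hand":1.5},{"tx":-0.014,"ty":0.08,"tz":0,"ax":0,"ay":0,"az":-0.3,"hand":1.5},{"tx":-0.014,"ty":0.08,"tz":0,"ax":0,"ay":0,"az":-0.3,"hand":1.5},{"tx":-0.014,"ty":0.08,"tz":0,"ax":0,"ay":0,"az":-0.3,"hand":1.5},{"tx":-0.014,"ty":0.08,"tz":0,"ax":0,"ay":0,"az":-0.3,"hand":1.5},{"tx":-0.014,"ty":0.08,"tz":0,"ax":0,"ay":0,"az":-0.3,"hand":1.5},{"tx":-0.014,"ty":0.08,"tz":0,"ax":0,"ay":0,"az":-0.3,"hand":1.5},{"tx":-0.014,"ty":0.08,"tz":0,"ax":0,"ay":0,"az":-0.3,"hand":1.5},{"tx":-0.014,"ty":0.08,"tz":0,"ax":0,"ay":0,"az":-0.3,"hand":1.5},{"tx":0,"ty":0,"tz":0,"ax":0,"ay":0,"az":0,"hand":1.5}]' 
python3 to.py 0.0 0.0216 .1647
python3 - <<'E'
from h import *
p,d=get_image("side");cv2.imwrite("pics/over.png",cv2.resize(p[230:320,230:330,::-1],None,fx=6,fy=6,interpolation=2))
E
```

```text
clock: 11.97
tool_pos: [0.5748, -0.023, 0.2378]
orientation: [0.746, 0.666, -0.0, -0.001]
contact_force: [2.5, 5.2, -8.6]
opening: 0.0193
gripper_force: 25.0
t 11.9667 pos [ 0.5748 -0.023   0.2378] tgt [ 0.575  -0.0234  0.2376] shift cm [-0.04  0.02  0.02] az -0.09 tilt [-0.002  0.002 -1.   ] F [ 2.5  5.2 -8.6] open 0.0193 q6 -0.02
clock: 12.8
tool_pos: [0.5809, -0.0249, 0.2376]
orientation: [0.731, 0.683, -0.001, -0.002]
contact_force: [-1.1, 5.2, -8.5]
opening: 0.0194
gripper_force: 25.1
t 12.8 pos [ 0.5809 -0.0249  0.2376] tgt [ 0.5832 -0.0256  0.2376] shift cm [-0.06  0.23  0.  ] az -0.34 tilt [-0.004  0.002 -1.   ] F [-1.1  5.2 -8.5] open 0.0194 q6 -0.07
```

View pics/over.png

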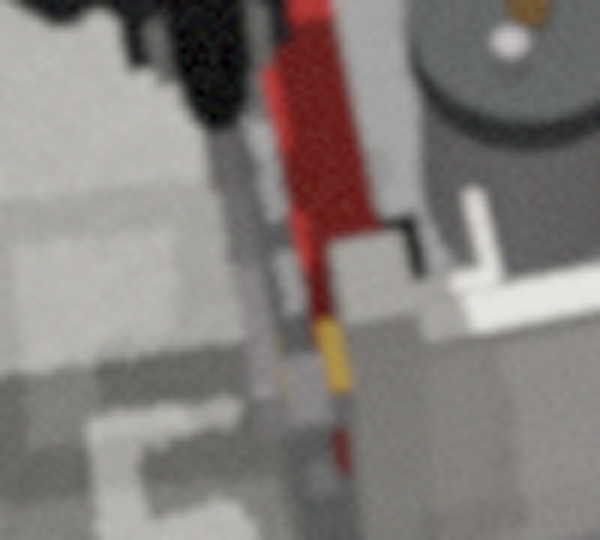

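The bar's end, at crop (265,390), is still over the outer lip. The inner lip is at crop (335,355). The seal is pushing by now, so I press further in gently.

```bash

python3 -m crank '[{"tx":-0.01,"ty":0.09,"tz":0,"ax":0,"ay":0,"az":-0.3,"hand":1.5},{"tx":0,"ty":0.09,"tz":0,"ax":0,"ay":0,"az":-0.3,"hand":1.5},{"tx":0,"ty":0.09,"tz":0,"ax":0,"ay":0,"az":-0.3,"hand":1.5},{"tx":0,"ty":0.09,"tz":0,"ax":0,"ay":0,"az":-0.3,"hand":1.5},{"tx":0,"ty":0.09,"tz":0,"ax":0,"ay":0,"az":-0.3,"hand":1.5},{"tx":0,"ty":0.09,"tz":0,"ax":0,"ay":0,"az":-0.3,"hand":1.5},{"tx":0,"ty":0.09,"tz":0,"ax":0,"ay":0,"az":-0.3,"hand":1.5},{"tx":0,"ty":0.09,"tz":0,"ax":0,"ay":0,"az":-0.3,"hand":1.5},{"tx":0,"ty":0.09,"tz":0,"ax":0,"ay":0,"az":0,"hand":1.5},{"tx":0,"ty":0,"tz":0,"ax":0,"ay":0,"az":0,"hand":1.5}]' 
python3 to.py -0.03 0.0216 .1647
python3 - <<'E'
from h import *
p,d=get_image("side");cv2.imwrite("pics/over2.png",cv2.resize(p[240:320,240:320,::-1],None,fx=7,fy=7,interpolation=2))
E
```

```text
clock: 13.68
tool_pos: [0.5877, -0.0264, 0.2378]
orientation: [0.716, 0.698, -0.003, -0.003]
contact_force: [-8.2, 2.1, -5.1]
opening: 0.0194
gripper_force: 25.7
t 13.6833 pos [ 0.5877 -0.0264  0.2378] tgt [ 0.5881 -0.0268  0.2376] shift cm [-0.04  0.04  0.02] az 0.32 tilt [-0.008 -0.    -1.   ] F [-8.2  2.1 -5.1] open 0.0194 q6 -0.11
```

View pics/over2.png

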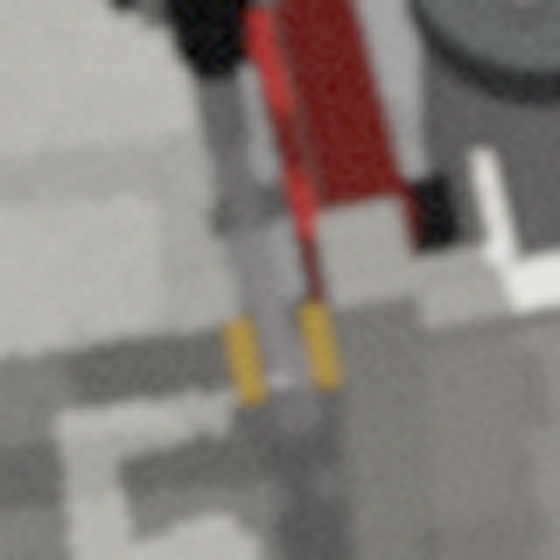

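The bar now lies between the yellow lips, outer at crop (247,360) and inner at (322,360). Allowing for parallax it sits about 1 mm outward of the slot's centre. I'll nudge it in and lower along the arc.

```bash

python3 -m crank '[{"tx":0,"ty":0.08,"tz":0,"ax":0,"ay":0,"az":0,"hand":1.5},{"tx":0,"ty":0.08,"tz":0,"ax":0,"ay":0,"az":0,"hand":1.5},{"tx":0,"ty":0,"tz":0,"ax":0,"ay":0,"az":0,"hand":1.5},{"tx":-0.17,"ty":0,"tz":0.2,"ax":0,"ay":0,"az":0,"hand":1.5},{"tx":-0.17,"ty":0,"tz":0.2,"ax":0,"ay":0,"az":0,"hand":1.5},{"tx":-0.16,"ty":0,"tz":0.2,"ax":0,"ay":0,"az":0,"hand":1.5},{"tx":-0.16,"ty":0,"tz":0.21,"ax":0,"ay":0,"az":0,"hand":1.5},{"tx":-0.16,"ty":0,"tz":0.21,"ax":0,"ay":0,"az":0,"hand":1.5},{"tx":0,"ty":0,"tz":0,"ax":0,"ay":0,"az":0,"hand":1.5},{"tx":0,"ty":0,"tz":0,"ax":0,"ay":0,"az":0,"hand":1.5}]' 
python3 to.py -0.03 0.01 .1717
```

```text
clock: 14.57
tool_pos: [0.5888, -0.0345, 0.2283]
orientation: [0.716, 0.698, -0.003, -0.003]
contact_force: [-10.6, 1.3, -2.3]
opening: 0.0194
gripper_force: 26.4
t 14.5667 pos [ 0.5888 -0.0345  0.2283] tgt [ 0.5879 -0.0338  0.226 ] shift cm [ 0.08 -0.09  0.23] az 0.33 tilt [-0.008  0.    -1.   ] F [-10.6   1.3  -2.3] open 0.0194 q6 -0.12
```

Force is still low, so the bar is entering the slot. I keep lowering.

```bash

python3 -m crank '[{"tx":-0.14,"ty":0,"tz":0.2,"ax":0,"ay":0,"az":0,"hand":1.5},{"tx":-0.14,"ty":0,"tz":0.2,"ax":0,"ay":0,"az":0,"hand":1.5},{"tx":-0.13,"ty":0,"tz":0.2,"ax":0,"ay":0,"az":0,"hand":1.5},{"tx":-0.13,"ty":0,"tz":0.2,"ax":0,"ay":0,"az":0,"hand":1.5},{"tx":-0.1,"ty":0,"tz":0.15,"ax":0,"ay":0,"az":0,"hand":1.5},{"tx":-0.06,"ty":0,"tz":0.1,"ax":0,"ay":0,"az":0,"hand":1.5},{"tx":0,"ty":0,"tz":0.1,"ax":0,"ay":0,"az":0,"hand":1.5},{"tx":0,"ty":0,"tz":0,"ax":0,"ay":0,"az":0,"hand":1.5},{"tx":0,"ty":0,"tz":0,"ax":0,"ay":0,"az":0,"hand":1.5},{"tx":0,"ty":0,"tz":0,"ax":0,"ay":0,"az":0,"hand":1.5}]' 
python3 to.py -0.03 0.0 .18
python3 - <<'E'
from h import *
p,d=get_image("side");cv2.imwrite("pics/in.png",cv2.resize(p[240:320,240:320,::-1],None,fx=7,fy=7,interpolation=2))
E
```

```text
clock: 15.4
tool_pos: [0.5888, -0.0422, 0.2176]
orientation: [0.716, 0.698, -0.003, -0.002]
contact_force: [-10.5, -1.4, 0.2]
opening: 0.019
gripper_force: 26.4
t 15.4 pos [ 0.5888 -0.0422  0.2176] tgt [ 0.5876 -0.0421  0.216 ] shift cm [ 0.01 -0.12  0.16] az 0.33 tilt [-0.007 -0.001 -1.   ] F [-10.5  -1.4   0.2] open 0.019 q6 -0.13
```

View pics/in.png

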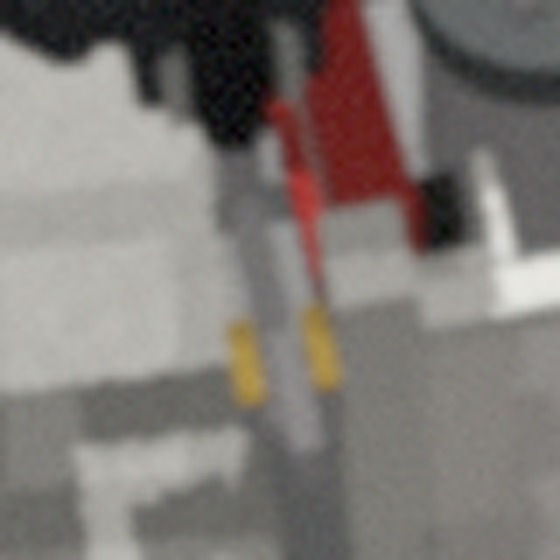

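The bar sits between the lips with its end below their yellow tops. I seat it with a light push down, ease off the inward push so the seal takes the bar to the slot's outer side, then open.

```bash

python3 -m crank '[{"tx":0,"ty":0,"tz":0.1,"ax":0,"ay":0,"az":0,"hand":1.5},{"tx":0,"ty":0,"tz":0.1,"ax":0,"ay":0,"az":0,"hand":1.5},{"tx":0,"ty":0,"tz":0.1,"ax":0,"ay":0,"az":0,"hand":1.5},{"tx":0,"ty":-0.1,"tz":0,"ax":0,"ay":0,"az":0,"hand":1.5},{"tx":0,"ty":-0.1,"tz":0,"ax":0,"ay":0,"az":0,"hand":1.5},{"tx":0,"ty":-0.1,"tz":0,"ax":0,"ay":0,"az":0,"hand":1.5},{"tx":0,"ty":-0.1,"tz":0,"ax":0,"ay":0,"az":0,"hand":1.5},{"tx":0,"ty":-0.1,"tz":0,"ax":0,"ay":0,"az":0,"hand":1.5},{"tx":0,"ty":0,"tz":0,"ax":0,"ay":0,"az":0,"hand":1.5},{"tx":0,"ty":0,"tz":0,"ax":0,"ay":0,"az":0,"hand":1.5}]' 
python3 to.py -0.03 0.0 .18
```

```text
clock: 16.28
tool_pos: [0.587, -0.0419, 0.2174]
orientation: [0.717, 0.698, 0.0, 0.001]
contact_force: [-3.0, 0.4, 5.8]
opening: 0.0195
gripper_force: 26.3
t 16.2833 pos [ 0.587  -0.0419  0.2174] tgt [ 0.5876 -0.0421  0.216 ] shift cm [-0.02  0.06  0.14] az 0.28 tilt [ 0.002 -0.001 -1.   ] F [-3.   0.4  5.8] open 0.0195 q6 -0.14
```

```bash

python3 -m crank '[{"tx":0,"ty":-0.1,"tz":0,"ax":0,"ay":0,"az":0,"hand":1.5},{"tx":0,"ty":-0.1,"tz":-0.1,"ax":0,"ay":0,"az":0,"hand":1.5},{"tx":0,"ty":0,"tz":0,"ax":0,"ay":0,"az":0,"hand":2.2},{"tx":0,"ty":0,"tz":0,"ax":0,"ay":0,"az":0,"hand":2.6},{"tx":0,"ty":0,"tz":0,"ax":0,"ay":0,"az":0,"hand":3},{"tx":0,"ty":0,"tz":0,"ax":0,"ay":0,"az":0,"hand":4},{"tx":0,"ty":0,"tz":0,"ax":0,"ay":0,"az":0,"hand":5},{"tx":0,"ty":0,"tz":0,"ax":0,"ay":0,"az":0,"hand":6},{"tx":0,"ty":0,"tz":0,"ax":0,"ay":0,"az":0,"hand":6},{"tx":0,"ty":0,"tz":0,"ax":0,"ay":0,"az":0,"hand":6}]' 
python3 -m crank '[{"tx":0,"ty":0,"tz":-0.5,"ax":0,"ay":0,"az":0,"hand":6},{"tx":0,"ty":0,"tz":-0.8,"ax":0,"ay":0,"az":0,"hand":6},{"tx":0,"ty":0,"tz":-1,"ax":0,"ay":0,"az":0,"hand":6},{"tx":0,"ty":0,"tz":-1,"ax":0,"ay":0,"az":0,"hand":6},{"tx":0,"ty":0,"tz":-1,"ax":0,"ay":0,"az":0,"hand":6},{"tx":0,"ty":0,"tz":-1,"ax":0,"ay":0,"az":0,"hand":6},{"tx":0,"ty":0,"tz":-1,"ax":0,"ay":0,"az":0,"hand":6},{"tx":0,"ty":0,"tz":-1,"ax":0,"ay":0,"az":0,"hand":6},{"tx":0,"ty":0,"tz":-1,"ax":0,"ay":0,"az":0,"hand":6},{"tx":0,"ty":0,"tz":-1,"ax":0,"ay":0,"az":0,"hand":6}]' 
python3 -m crank '[{"tx":0,"ty":-2,"tz":-0.5,"ax":0,"ay":0,"az":0,"hand":6},{"tx":0,"ty":-2,"tz":-0.5,"ax":0,"ay":0,"az":0,"hand":6},{"tx":0,"ty":-2,"tz":0,"ax":0,"ay":0,"az":0,"hand":6},{"tx":0,"ty":-2,"tz":0,"ax":0,"ay":0,"az":0,"hand":6},{"tx":0,"ty":-2,"tz":0,"ax":0,"ay":0,"az":0,"hand":6},{"tx":0,"ty":-2,"tz":0,"ax":0,"ay":0,"az":0,"hand":6},{"tx":0,"ty":-1,"tz":0,"ax":0,"ay":0,"az":0,"hand":6},{"tx":0,"ty":-1,"tz":0,"ax":0,"ay":0,"az":0,"hand":6},{"tx":0,"ty":0,"tz":0,"ax":0,"ay":0,"az":0,"hand":6},{"tx":0,"ty":0,"tz":0,"ax":0,"ay":0,"az":0,"hand":6}]' 
python3 - <<'E'
from h import *
p,d=get_image("side");cv2.imwrite("pics/end.png",cv2.resize(p[180:340,200:360,::-1],None,fx=3.7,fy=3.7,interpolation=2))
E
```

```text
clock: 17.12
tool_pos: [0.5843, -0.0413, 0.2152]
orientation: [0.716, 0.698, -0.0, -0.0]
contact_force: [0.1, 0.0, -1.3]
opening: 0.0599
gripper_force: 0.0
clock: 17.95
tool_pos: [0.5844, -0.0413, 0.3094]
orientation: [0.716, 0.698, 0.0, 0.0]
contact_force: [-0.4, 0.4, -0.3]
opening: 0.0602
gripper_force: 0.0
clock: 18.78
tool_pos: [0.4447, -0.0377, 0.3187]
orientation: [0.716, 0.698, 0.0, 0.0]
contact_force: [0.4, -0.6, 0.2]
opening: 0.06
gripper_force: 0.0
```

View pics/end.png

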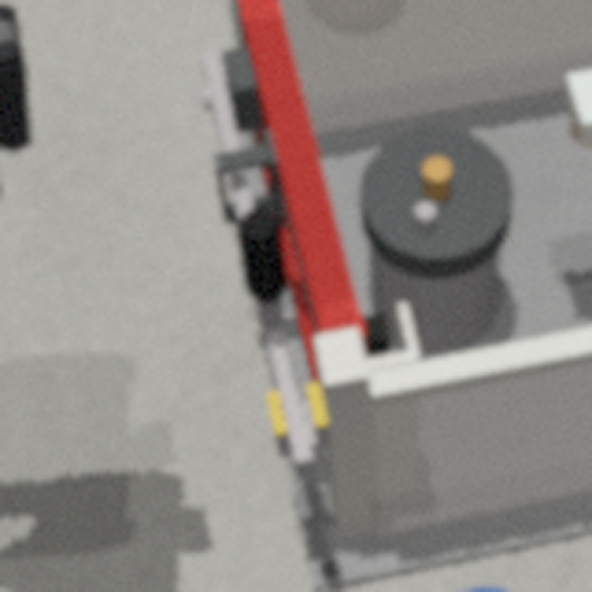

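The gate is shut. The bar lies between the lips, at crop (275,412) and (317,405), with its end low in the slot, and the robot is well clear. I hand in.

```bash
python3 -c "
from bench import *
print(job_done())"
```

```text
the job is handed in; nothing more can be done
None
```

The gate is shut and latched, the drop bar is seated in the keeper slot and the robot is clear; the job was handed in at about 19 s on the robot's clock, and no verdict came back.

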